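# Lock the padlock holder through its L-slot gate

## Robot

A 6-joint arm with a two-finger parallel gripper is mounted at the origin on the work surface. World frame = base frame: x ahead of the robot, y to its left, z up, the work surface at z = 0. Lengths are in m, angles in rad, forces in N, time in s.
With the tool pointing down it reaches from about 0.35 to 0.775 m from the base axis. Payload 5.5 kg.
Tool frame: the origin (TCP) lies between the finger pads; the fingertips stand env.nose_length ahead of it and the grasp point (between the pads) lies 8 mm behind it (env.nose_length is the distance from the TCP to the fingertips, in m); z points along the fingers, y is the direction in which the jaws open and shut (so a half turn about z gives the same grasp; the last joint's range is limited). The gripper opens to 85 mm and grips with 20 to 120 N. Pads are 22 mm wide; open, the fingers measure 114 mm over their backs; the gripper's body (76 mm by 85 mm) begins 54 mm behind the grasp point. The pads swing forward as they close: fully open they stand 13 mm farther back than shut.
Start: joints at [1.094, 0.313, 0.046, 1.304, 0, 1.431], TCP at [0.19, 0.543, 0.242] pointing down, gripper open.
Joint ranges: [-2.76, 2.76], [-0.86, 1.69], [-1.03, 1.26], [-2.2, 2.34], [-1.47, 1.5], [-3.14, 3.14]. Speed limits (rad/s): [2.57, 2.57, 3.14, 3.14, 3.14, 3.14].

## Interface

Orientations are given as a unit quaternion [w, x, y, z].
In Python, from workcell import env gives the robot as it stands. The module is installed in compiled form; this text tells all that it offers.
- The arm moves only by the shell command python3 -m creep 'ROWS' [FORCE]. ROWS is a JSON object of lists of equal length, an entry for each row: "hand": the finger opening in mm, from 0 to 85.4; "delta_pos": the shift along the tool's x, y, z scaled (see below), a list of three; "turn": the turn about the tool's z scaled (see below). In form: {"hand": [hand, ...], "delta_pos": [[dx, dy, dz], ...], "turn": [turn, ...]}. A call has exactly 5 rows; each row shifts and turns the commanded pose from where the row before left it, along the tool's axes as they then stand; what a row does not reach is not made up. The controller multiplies each number of a shift by 0.8 m and each number of a turn by 5 degrees. A row lasts 1/12 s, in which the tool goes at most 41.7 mm and 7.16 degrees, less where a joint would pass 70% of its speed; a pose out of reach is approached as far as the arm can. A call with a number of a shift or a turn outside -1 to 1 is refused whole. A call with a gripper value outside its range is refused whole. The fingers move at their own pace and stop on an object; FORCE is the grip in N (left out, the last holds). Time passes only in rows, so rows that do not move let the fingers close, or fill a call up. It gives the time, the measured TCP pose, the force and the opening at its end, in the units of the state.
- env.get_state(): the state, without advancing time (a new reading comes with each control period).
- env.read_camera(name): name is "scene" or "side" or "wrist"; returns a dict with "pixels" (384x512x3 uint8, red, green, blue), "depth" (384x512 float32, m along the optical axis (not along the pixel's ray), 0 where there is no reading), "fx", "fy", "cx", "cy" (pixels), "origin" and "orientation" of the camera in the world. Camera axes: x right, y down, z forward; pixel columns grow to the right and rows downward; lengths in m; the calibration is good to about 2 mm. A picture is of the moment at which its call begins.
- env.hand_in(): hands the job in, once; it reports no verdict.
Trained networks look in the newest picture that a camera, given by its name, has taken for a name from the list of things; names that differ only in an ending like _2 or _b are one class to them, and where a whole thing is asked for, a point or a joint stands for the part that bears it (a point fixed in the world has none). Each returns a list of dicts, best first, with "score" (0 to 1); they miss things now and then, are a little off and sometimes report something else, mostly with a low value. They report only what shows in the picture. A call takes as long as a camera call.
- env.find_in(camera, target): "location" ([row, column] in pixels, amid what is visible of it).
- env.pinpoint(camera, target): "location" ([row, column] in pixels: a listed point, or the origin of a listed thing).
The state is a dict: "clock": time; "joint_pos": joint angles; "qvel": joint speeds; "tau": joint torques, N m; "tcp_pos": TCP position; "orientation": TCP orientation; "wrist_force": force on the tool from outside, world axes, zero at the start; "ft_torque": the same for the moment, N m; "finger_gap": finger opening in m.
Only numpy, scipy, OpenCV 4.12 (cv2) and the standard library are available. Lean on these libraries where they do the work, as an engineer would, in place of code of your own. Each camera call takes 0.05 s, during which the arm holds its last target.

## Task

Lock the padlock holder: with a fingertip or the outside of the fingers, push the white porcelain knob that stands in the L-shaped slot along the long leg towards the padlock, round the corner, and on to the very end of the short leg. Only push it, gently: do not pinch it between the fingers or pull it upwards. Leave the padlock and everything else on the bench where it is, and finish with the hand clear.

Things in the scene. Friction and masses are not known exactly. Their poses are not given: they have to be found in the camera images.
- holder: Padlock holder, fixed: dark steel base plate 130 (x) x 310 (y) x 10 mm; origin at the centre of its underside; at yaw 0 its x points away from the robot, its y left. On its -y half a green block (x -55 to 55, y -145 to 5, top 40 mm above the bench) has an L-shaped slot in its top. At y = 85 two steel spring leaves, up to 68 mm high, hold the padlock. A brass keeper bar slides with the knob.
- slot_corner (a point): Corner of the black-floored, 17.5 mm wide L-shaped slot, at the green block's top: holder x -20, y -40, z 40 mm; same axes as the holder. The long leg runs from here along -y (70 mm of travel, away from the padlock), the short leg along +x (40 mm of travel). The pin has 3 mm of play: it goes into the short leg only within 3 mm of the corner.
- slot_end (a point): Where the pin's axis is when the knob is at the closed end of the short leg, at the block's top: holder x 20, y -40, z 40 mm.
- knob_center (a point): Centre of the white porcelain knob on the pin, 68 mm above the bench: four upright round lobes of 9 mm radius, each 8 mm from the centre along the holder's +x, -x, +y and -y; 34 mm across, underside 52 and top 84 mm above the bench (brass cap 3 mm higher). It does not turn, slides in both legs against about 2 N of friction and stays where it is left.
- slot_along (a joint): How far the knob has gone along the long leg, along the holder's +y, in m: 0 at the open end, 0.07 hard against the end at the corner. It starts between 0 and 0.025.
- slot_across (a joint): How far the knob has gone along the short leg, along the holder's +x, in m: 0 in the long leg, 0.04 hard against the closed end.
- knob_lift (a joint): How far the knob is pulled up its pin, in m: 0 down (a spring of about 5 N keeps it down), 0.012 at most. It is to stay down. Push the knob sideways with less than 35 N, on one side at a time (its lobes +x, -x, +y, -y are the solids knob_lift_c0 to c3).
- padlock: Brass padlock, loose, standing between the spring leaves: body 26 (x) x 46 (y) x 50 mm with a steel shackle, 84 mm high in all, standing on the base plate (top about 94 mm above the bench). Origin at the centre of its underside. Leave alone.
- iron_key: Blackened iron warded key, loose, lying flat on the bench near the holder, about 100 mm long, 10 mm high; origin on its shaft, x along it. Leave alone.
- punch: Copper rivet punch, loose, lying on the bench near the holder, 105 mm long, 14 mm thick; origin near its middle, x along it. Leave alone.
- door_knob: Spare white porcelain door knob, round, loose, standing on the bench beside the holder, 52 mm wide, 53 mm high; origin at the centre of its underside. It is not the knob in the slot. Leave alone.
- driver: Screwdriver, loose, lying on the bench, 190 mm long. Leave alone.
- oil: Amber oil bottle, loose, upright, 44 mm wide, 110 mm high; origin under its centre. Leave alone.
- lock_plug: Brass lock plug, loose, upright, 30 mm wide, 30 mm high; origin under its centre. Leave alone.

How it is judged:
On the way, in this order (a step that is already met when the one before it is completed fails the run):
1. the knob is pushed along the long leg to the corner (value of joint slot_along above 0.065 m and value of joint slot_across below 0.01 m).
2. the knob is pushed along the short leg to its end (value of joint slot_along above 0.065 m and value of joint slot_across above 0.036 m), for 0.1 s.
At the end, for the whole second after the job is handed in: The knob is at the closed end of the short leg (at least 36 of its 40 mm across, and still at the corner end of the long leg), down on its pin; the padlock stands upright at rest in its leaves, and the other things lie within 25 mm of where they were (all of step 2 and value of joint knob_lift below 0.003 m and linear speed of padlock below 0.02 m/s and angle between padlock's own z axis and vertical below 0.15 rad and z of padlock in the frame of holder below 0.015 m and distance of each of iron_key, punch, door_knob, driver, oil, lock_plug from where it was at the start of the episode below 0.025 m); the robot touches nothing.
It fails at once if the knob is pinched (the fingers press on opposite lobes at once) ((contact force between the fingers and knob_lift_c0 above 2 N and contact force between the fingers and knob_lift_c1 above 2 N) or (contact force between the fingers and knob_lift_c2 above 2 N and contact force between the fingers and knob_lift_c3 above 2 N)).
It fails at once if the knob is pushed roughly, with more than 35 N (contact force between the fingers and knob_lift_c0 above 35 N or contact force between the fingers and knob_lift_c1 above 35 N or contact force between the fingers and knob_lift_c2 above 35 N or contact force between the fingers and knob_lift_c3 above 35 N).
It fails at once if the knob is pulled up its pin by more than 5 mm (value of joint knob_lift above 0.005 m).
It fails at once if the padlock is lifted, tipped or shifted by more than 15 mm (distance of padlock from where it was at the start of the episode above 0.015 m or angle between padlock's own z axis and vertical above 0.2 rad).
It fails at once if another thing on the bench is moved by more than 25 mm (distance of any of iron_key, punch, door_knob, driver, oil, lock_plug from where it was at the start of the episode above 0.025 m).
It also fails if it takes over 42 s, if anything falls off the work surface, if the arm or the gripper's body presses on something with over 40 N, if the wrist force passes 120 N, or if a joint passes its speed limit or range.

## Working session

There is one attempt and no reset: what is moved stays moved. The work goes in short steps, Python scripts to look and compute and a shell command to move; the robot and the scene stay as the last step left them, time stands still between calls to the robot, and variables do not carry over. Pictures are saved under pics/ and viewed, and the job is handed in when it is done.

```bash
mkdir -p pics
cat > h.py <<'E'
import numpy as np, cv2
from workcell import env
from scipy.spatial.transform import Rotation as R
def rot(q): return R.from_quat([q[1],q[2],q[3],q[0]]).as_matrix()
def world(c,r,col,d=None):
    if d is None:
        w=c['depth'][max(0,int(r)-1):int(r)+2,max(0,int(col)-1):int(col)+2]; w=w[w>0]; d=np.median(w)
    p=np.array([(col-c['cx'])/c['fx']*d,(r-c['cy'])/c['fy']*d,d])
    return rot(c['orientation'])@p+np.array(c['origin'])
def onz(c,r,col,z):
    a=world(c,r,col,1.0); o=np.array(c['origin']); v=a-o
    return o+v*(z-o[2])/v[2]
def save(c,n): cv2.imwrite('pics/'+n+'.png',c['pixels'][:,:,::-1])
def proj(c,p):
    q=rot(c['orientation']).T@(np.array(p)-np.array(c['origin'])); return q[1]/q[2]*c['fy']+c['cy'],q[0]/q[2]*c['fx']+c['cx']
E
python3 - <<'E'
from h import *
s=env.get_state(); print(s, env.nose_length)
zs={'slot_corner':.04,'slot_end':.04,'knob_center':.068,'holder':0.0,'padlock':.01}
for n in ['scene','side','wrist']:
    c=env.read_camera(n); save(c,n+'0'); print(n,c['origin'])
    for t in zs:
        for k in env.pinpoint(n,t)[:1]:
            print(t,round(k['score'],2),np.round(k['location']),np.round(onz(c,*k['location'],zs[t]),4))
E
```

```text
{'clock': 0.0, 'joint_pos': array([ 1.09439911e+00,  3.14005822e-01,  4.49737832e-02,  1.30362604e+00,
       -9.68346136e-06,  1.43122830e+00]), 'qvel': array([ 0.00098101,  0.00110037,  0.00038751, -0.00029683, -0.00076504,
       -0.00072554]), 'tau': array([-4.50801999e-04, -4.80622315e+01,  2.98532706e+01,  1.92543631e-02,
        4.52744018e-05,  1.35347162e-05]), 'tcp_pos': array([0.18979579, 0.54223795, 0.24140367]), 'orientation': array([-2.77569070e-04,  1.67619508e-01,  9.85851324e-01, -8.88543905e-04]), 'wrist_force': array([-0.1357874 ,  0.41369991,  0.31566062]), 'ft_torque': array([ 0.01433684, -0.00909884,  0.02201744]), 'finger_gap': 0.08560621571401163} 0.011
scene [1.38967586 0.77970317 1.14636889]
slot_corner 0.82 [199. 230.] [ 0.5579 -0.0933  0.04  ]
slot_end 0.82 [208. 223.] [ 0.605  -0.0793  0.04  ]
knob_center 0.54 [182. 214.] [ 0.5589 -0.1684  0.068 ]
holder 0.73 [213. 236.] [ 0.5622 -0.0604  0.    ]
padlock 0.64 [223. 257.] [0.5579 0.03   0.01  ]
side [0.25363682 0.84914109 0.95486441]
slot_corner 0.55 [182. 264.] [ 0.5493 -0.1047  0.04  ]
slot_end 0.71 [183. 250.] [ 0.5883 -0.0865  0.04  ]
knob_center 0.49 [163. 264.] [ 0.5687 -0.1616  0.068 ]
holder 0.57 [201. 253.] [ 0.5666 -0.0552  0.    ]
padlock 0.61 [218. 250.] [0.5446 0.0257 0.01  ]
wrist [0.11250072 0.56989013 0.37435215]
```

View pics/scene0.png

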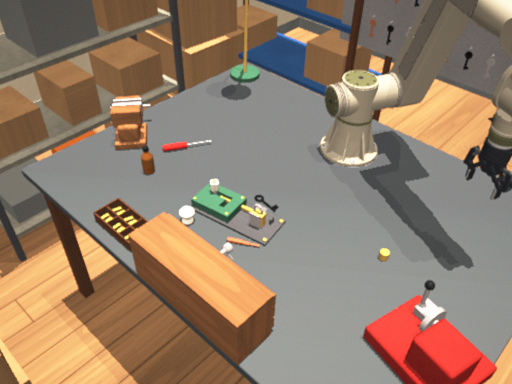

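View pics/side0.png

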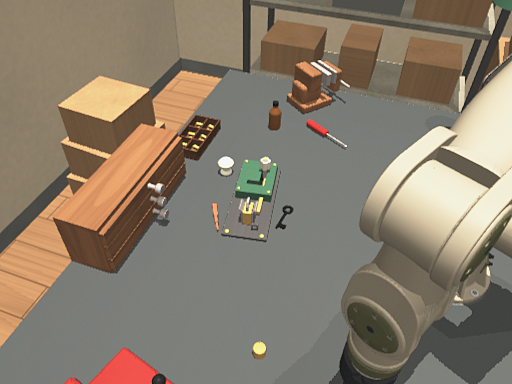

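Run:
```python
from h import *
s=env.get_state()
c=env.read_camera('wrist'); M=rot(s['orientation'])
print(M.round(3)); print('cam in tool',(M.T@rot(c['orientation'])).round(3), M.T@(c['origin']-s['tcp_pos']), c['fx'])
print('delta tool', M.T@(np.array([.56,-.12,.27])-s['tcp_pos'])/.8)
for n in ['scene','side']:
    c=env.read_camera(n); im=c['pixels'][:,:,::-1]; r,k=(140,170) if n=='scene' else (140,200)
    cv2.imwrite(f'pics/{n}z.png',cv2.resize(im[r:r+110,k:k+140],None,fx=5,fy=5,interpolation=cv2.INTER_CUBIC))
    for t,z in [('iron_key',0),('punch',0),('door_knob',0),('driver',0),('oil',0),('lock_plug',0)]:
        for k in env.pinpoint(n,t)[:1]: print(n,t,k['score'],onz(c,*k['location'],z).round(3))
```

```text
[[-0.944  0.331  0.   ]
 [ 0.331  0.944  0.   ]
 [-0.     0.    -1.   ]]
cam in tool [[-0.001 -0.946 -0.324]
 [ 1.    -0.    -0.001]
 [ 0.001 -0.324  0.946]] [ 8.21613072e-02  4.23167296e-05 -1.31981541e-01] 266.66879570231754
delta tool [-0.71025941 -0.62898141 -0.03460906]
scene iron_key 0.62 [ 0.459 -0.031  0.   ]
scene punch 0.7 [0.666 0.033 0.   ]
scene door_knob 0.52 [ 0.698 -0.159  0.   ]
scene driver 0.48 [ 0.438 -0.467  0.   ]
scene oil 0.78 [ 0.63  -0.463  0.   ]
scene lock_plug 0.6 [0.395 0.404 0.   ]
side iron_key 0.55 [ 0.461 -0.032  0.   ]
side punch 0.54 [ 0.652  0.024 -0.   ]
side door_knob 0.72 [0.39  0.402 0.   ]
side driver 0.73 [ 0.427 -0.462  0.   ]
side oil 0.71 [ 0.64  -0.444  0.   ]
side lock_plug 0.59 [0.393 0.4   0.   ]
```

View pics/scenez.png

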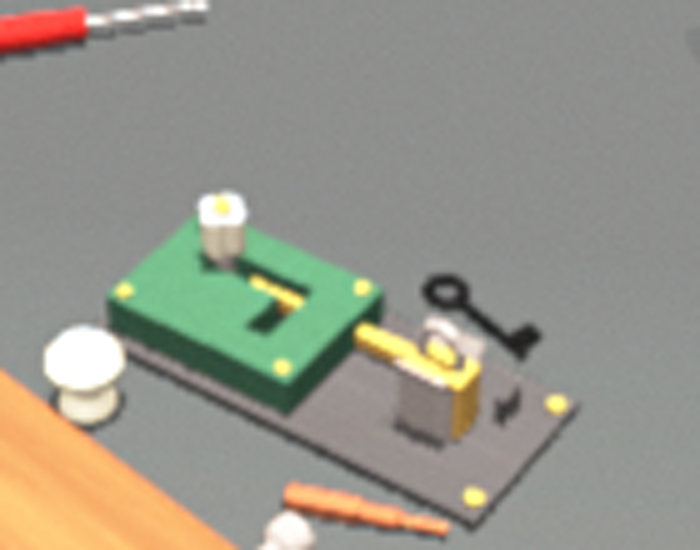

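```bash
python3 -m creep '{"hand":[0,0,0,0,0],"delta_pos":[[-0.0355,-0.0315,-0.01],[-0.0355,-0.0315,-0.01],[-0.0355,-0.0315,-0.01],[-0.0355,-0.0315,-0.005],[-0.0355,-0.0315,0]],"turn":[0,0,0,0,0]}'
python3 -m creep '{"hand":[0,0,0,0,0],"delta_pos":[[-0.0355,-0.0315,0],[-0.0355,-0.0315,0],[-0.0355,-0.0315,0],[-0.0355,-0.0315,0],[-0.0355,-0.0315,0]],"turn":[0,0,0,0,0]}'
python3 -m creep '{"hand":[0,0,0,0,0],"delta_pos":[[-0.0355,-0.0315,0],[-0.0355,-0.0315,0],[-0.0355,-0.0315,0],[-0.0355,-0.0315,0],[-0.0355,-0.0315,0]],"turn":[0,0,0,0,0]}'
python3 -m creep '{"hand":[0,0,0,0,0],"delta_pos":[[-0.0355,-0.0315,0],[-0.0355,-0.0315,0],[-0.0355,-0.0315,0],[-0.0355,-0.0315,0],[-0.0355,-0.0315,0]],"turn":[0,0,0,0,0]}'
cat > look.py <<'E'
from h import *
import sys
zs={'slot_corner':.04,'slot_end':.04,'knob_center':.068,'holder':0.0,'padlock':.01}
s=env.get_state(); print(s['clock'],s['tcp_pos'],rot(s['orientation']).round(4).tolist(),s['wrist_force'],s['finger_gap'],s['joint_pos'].round(2))
c=env.read_camera('wrist'); save(c,sys.argv[1]); np.savez('last.npz',**c)
for t in zs:
    for k in env.pinpoint('wrist',t)[:1]:
        print(t,round(k['score'],2),np.round(k['location'],1),np.round(onz(c,*k['location'],zs[t]),4))
E
python3 look.py w1
```

```text
clock: 2.07
tcp_pos: [0.2832, 0.3758, 0.2714]
orientation: [0.001, 0.167, 0.986, 0.001]
wrist_force: [0.6, -0.4, -0.1]
finger_gap: 0.0255
clock: 2.48
tcp_pos: [0.3753, 0.2094, 0.2706]
orientation: [0.0, 0.167, 0.986, 0.0]
wrist_force: [1.8, -0.6, -0.3]
finger_gap: 0.0003
clock: 2.9
tcp_pos: [0.4678, 0.0433, 0.2706]
orientation: [0.0, 0.168, 0.986, 0.0]
wrist_force: [-0.2, 0.3, -0.9]
finger_gap: -0.0002
clock: 3.32
tcp_pos: [0.5602, -0.1226, 0.2704]
orientation: [0.0, 0.168, 0.986, 0.0]
wrist_force: [0.9, 0.8, 0.0]
finger_gap: 0.0002
3.3167 [ 0.56018146 -0.12257713  0.27037989] [[-0.9437, 0.3308, 0.0005], [0.3308, 0.9437, 0.0], [-0.0004, 0.0002, -1.0]] [0.90164307 0.75323197 0.02022866] 0.00015757452383611422 [-0.36  0.3   0.1   1.37  0.   -0.02]
slot_corner 0.66 [150.9 271.2] [ 0.5536 -0.0929  0.04  ]
slot_end 0.57 [179.8 282.2] [ 0.5979 -0.0909  0.04  ]
knob_center 0.79 [180.5 228.3] [ 0.5665 -0.158   0.068 ]
holder 0.8 [147.2 297.5] [ 0.5693 -0.0534  0.    ]
padlock 0.78 [115.3 349.2] [0.5479 0.0273 0.01  ]
```

View pics/w1.png

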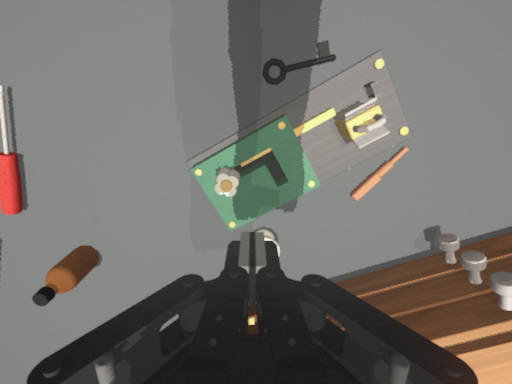

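```bash
cat > fit.py <<'E'
from h import *
c=dict(np.load('last.npz'))
d=c['depth'].astype(float); H,W=d.shape
v,u=np.mgrid[:H,:W]
P=np.stack([(u-c['cx'])/c['fx']*d,(v-c['cy'])/c['fy']*d,d],-1)@rot(c['orientation']).T+c['origin']
im=c['pixels'].astype(int)
g=(im[...,1]>im[...,0]+20)&(im[...,1]>im[...,2]+8)&(d>0)
print('green z',np.percentile(P[g][:,2],[5,25,50,75,95]))
top=g&(abs(P[...,2]-.04)<.008)
rr,cc=np.nonzero(top)
w=np.array([onz(c,a,b,.04)[:2] for a,b in zip(rr,cc)])
r=cv2.minAreaRect((w*1000).astype(np.float32)); print(r)
(cx,cy),(a,b),ang=r
bx=cv2.boxPoints(r)
# long side = holder y
e1=bx[1]-bx[0]; e2=bx[2]-bx[1]; l=e1 if np.linalg.norm(e1)>np.linalg.norm(e2) else e2
if l[1]<0: l=-l
l/=np.linalg.norm(l); yaw=np.arctan2(-l[0],l[1]); ex=np.array([np.cos(yaw),np.sin(yaw)]); ey=l
o=np.array([cx,cy])+70*ey
print('yaw',np.degrees(yaw),'holder',o,'corner',o-20*ex-40*ey,'end',o+20*ex-40*ey)
k=(P[...,2]>.06)&(P[...,2]<.095)&(im.min(-1)>100)&(np.linalg.norm(P[...,:2]-np.array([.566,-.16]),axis=-1)<.06)
q=P[k]*1000; print('knob pts',k.sum(),'z',q[:,2].max(),'circle',cv2.minEnclosingCircle(q[q[:,2]>75][:,:2].astype(np.float32)))
kc=cv2.minEnclosingCircle(q[q[:,2]>75][:,:2].astype(np.float32))[0]-o
print('knob in holder',kc@ex,kc@ey,'along',kc@ey+110,'across',kc@ex+20)
E
python3 fit.py
```

```text
green z [0.03917298 0.04015302 0.04067582 0.04118946 0.04193854]
((581.5380859375, -126.03145599365234), (111.2415542602539, 149.40565490722656), 9.832948684692383)
yaw 9.832937 holder [569.58376884 -57.05976105] corner [556.70860958 -99.88767934] end [596.12100506 -93.05664134]
knob pts 536 z 89.44220900114442 circle ((566.8392333984375, -160.4841766357422), 16.566343307495117)
knob in holder -20.36662076350683 -101.43640593802198 along 8.563594061978023 across -0.36662076350683037
```

```bash
python3 -m creep '{"hand":[0,0,0,0,0],"delta_pos":[[0,0,0],[0,0,0],[0,0,0],[0,0,0],[0,0,0]],"turn":[-1,-1,-1,-1,-1]}'
python3 -m creep '{"hand":[0,0,0,0,0],"delta_pos":[[0,0,0],[0,0,0],[0,0,0],[0,0,0],[0,0,0]],"turn":[-0.82,0,0,0,0]}'
cat > rel.py <<'E'
from h import *
yaw=np.radians(9.83); ex=np.array([np.cos(yaw),np.sin(yaw)]);ey=np.array([-ex[1],ex[0]]);o=np.array([.5696,-.0571])
s=env.get_state(); M=rot(s['orientation']); p=s['tcp_pos']
d=p[:2]-o; print('t',s['clock'],'TCP in holder mm',(d@ex*1000).round(1),(d@ey*1000).round(1),'z',(p[2]*1000).round(1))
f=s['wrist_force'];print('force holder',(f[:2]@ex).round(1),(f[:2]@ey).round(1),f[2].round(1),'tool x ang vs -ex',np.degrees(np.arctan2(M[1,0],M[0,0])-yaw)%360, 'tz',M[:,2].round(4))
def to(x,y,z): 
    t=np.r_[o+x/1000*ex+y/1000*ey,z/1000]; print('delta units',(M.T@(t-p)/.8).round(4))
import sys
if len(sys.argv)>3: to(*map(float,sys.argv[1:4]))
E
python3 look.py w2; python3 fit.py; python3 rel.py -20.4 -146 150
```

```text
clock: 4.03
tcp_pos: [0.559, -0.1189, 0.271]
orientation: [0.0, -0.053, 0.999, -0.0]
wrist_force: [-0.1, 0.7, 0.0]
finger_gap: -0.0002
clock: 4.45
tcp_pos: [0.5594, -0.1201, 0.2705]
orientation: [0.0, -0.085, 0.996, -0.0]
wrist_force: [0.4, -0.2, -0.2]
finger_gap: 0.0
4.45 [ 0.55944055 -0.12013874  0.27053012] [[-0.9855, -0.1698, 0.0003], [-0.1698, 0.9855, -0.0], [-0.0003, -0.0001, -1.0]] [ 0.36242347 -0.22913921 -0.24454104] 3.722582035752925e-05 [-0.35  0.3   0.1   1.37  0.   -0.52]
slot_corner 0.58 [160.6 270. ] [ 0.5525 -0.0971  0.04  ]
slot_end 0.55 [190.6 270.1] [ 0.5955 -0.0886  0.04  ]
knob_center 0.9 [169.2 220.7] [ 0.5686 -0.1605  0.068 ]
holder 0.96 [169.4 294. ] [ 0.568  -0.0536  0.    ]
padlock 0.58 [170.5 349.9] [0.5531 0.0281 0.01  ]
green z [0.03907397 0.04008678 0.04062602 0.04114143 0.04190866]
((581.6378784179688, -125.46684265136719), (109.7403335571289, 149.74522399902344), 9.776021957397461)
yaw 9.77601 holder [569.75209618 -56.48330688] corner [556.83439016 -99.29840755] end [596.25355291 -92.50653172]
knob pts 558 z 89.89279783052973 circle ((567.7057495117188, -160.5197296142578), 16.765567779541016)
knob in holder -19.68169373928947 -102.1782524606391 along 7.821747539360899 across 0.3183062607105285
t 4.75 TCP in holder mm -20.8 -61.0 z 270.2
force holder 0.1 -0.9 0.0 tool x ang vs -ex 179.95242421813086 tz [-1.e-04  2.e-04 -1.e+00]
delta units [-0.0006 -0.1063  0.1502]
```

View pics/w2.png

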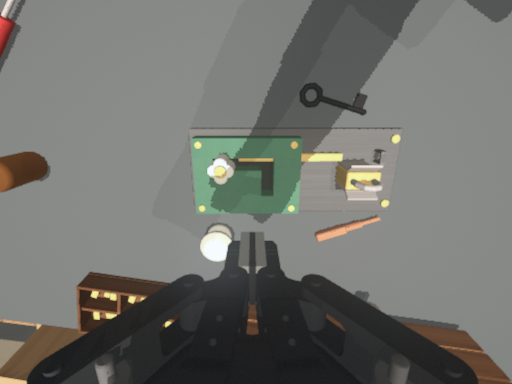

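```bash
python3 -m creep '{"hand":[0,0,0,0,0],"delta_pos":[[0,-0.036,0],[0,-0.036,0.02],[0,-0.034,0.03],[0,0,0.04],[0,0,0.04]],"turn":[0,0,0,0,0]}'
python3 rel.py -20.4 -146 70
```

```text
clock: 5.17
tcp_pos: [0.5747, -0.2065, 0.1655]
orientation: [0.001, -0.084, 0.996, -0.001]
wrist_force: [0.2, 0.3, -0.5]
finger_gap: -0.0002
t 5.1667 TCP in holder mm -20.5 -148.1 z 165.5
force holder 0.3 0.2 -0.5 tool x ang vs -ex 179.80536954723493 tz [ 0.0021 -0.0011 -1.    ]
delta units [1.000e-04 2.800e-03 1.194e-01]
```

```bash
python3 -m creep '{"hand":[0,0,0,0,0],"delta_pos":[[0,0,0.04],[0,0,0.035],[0,0,0.025],[0,0,0.015],[0,0,0.004]],"turn":[0,0,0,0,0]}'
python3 rel.py -20.4 -146 70; python3 look.py w3
python3 - <<'E'
from h import *
c=env.read_camera('side');save(c,'s3')
cv2.imwrite('pics/s3z.png',cv2.resize(c['pixels'][120:260,190:330,::-1],None,fx=4,fy=4,interpolation=cv2.INTER_CUBIC))
E
```

```text
clock: 5.58
tcp_pos: [0.5721, -0.2034, 0.068]
orientation: [-0.002, -0.085, 0.996, 0.001]
wrist_force: [-0.7, -0.4, 0.1]
finger_gap: -0.0002
t 5.5833 TCP in holder mm -22.5 -144.6 z 68.0
force holder -0.7 -0.3 0.1 tool x ang vs -ex 179.94844706315473 tz [-0.0046  0.0024 -1.    ]
delta units [-0.0026 -0.0017 -0.0026]
5.5833 [ 0.57211857 -0.20343524  0.06797197] [[-0.9855, -0.1698, -0.0046], [-0.1698, 0.9855, 0.0024], [0.0041, 0.0032, -1.0]] [-0.6533213  -0.42351074  0.09307499] -0.00015348971919055168 [-0.47  0.48 -0.15  0.95  0.   -0.64]
slot_corner 0.57 [230.9 413. ] [ 0.5545 -0.0979  0.04  ]
slot_end 0.55 [282.9 401.6] [ 0.5954 -0.0911  0.04  ]
knob_center 0.57 [257.8 331.4] [ 0.5677 -0.1588  0.068 ]
```

View pics/w3.png

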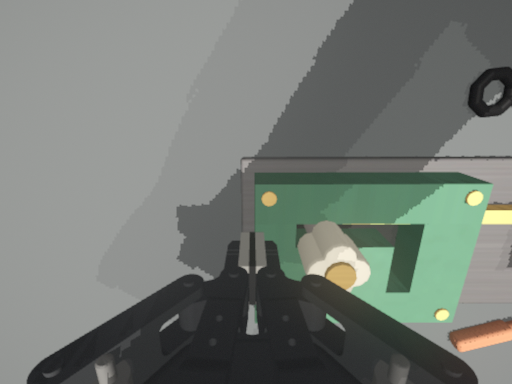

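View pics/s3z.png

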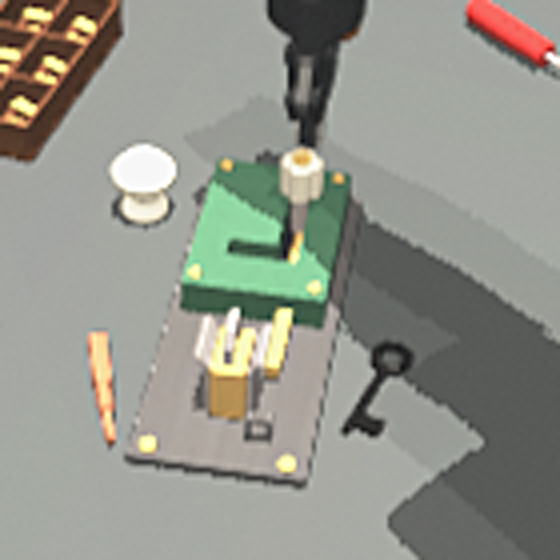

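```bash
python3 -m creep '{"hand":[0,0,0,0,0],"delta_pos":[[0,0.005,0],[0,0.005,0],[0,0.005,0],[0,0.005,0],[0,0,0]],"turn":[0,0,0,0,0]}'
python3 rel.py -20 -67 70;
python3 -m creep '{"hand":[0,0,0,0,0],"delta_pos":[[0,0.008,0],[0,0.008,0],[0,0.008,0],[0,0.008,0],[0,0,0]],"turn":[0,0,0,0,0]}'
python3 rel.py -20 -67 70; python3 look.py w4; python3 fit.py
```

```text
clock: 6.35
tcp_pos: [0.5712, -0.1877, 0.0713]
orientation: [0.0, -0.086, 0.996, -0.0]
wrist_force: [0.4, 0.3, 0.5]
finger_gap: -0.0002
t 6.35 TCP in holder mm -20.7 -128.9 z 71.3
force holder 0.4 0.2 0.5 tool x ang vs -ex 180.02009783302745 tz [ 2.e-04 -2.e-04 -1.e+00]
delta units [-0.0009  0.0774  0.0016]
clock: 6.77
tcp_pos: [0.5666, -0.1615, 0.0711]
orientation: [-0.0, -0.086, 0.996, 0.001]
wrist_force: [-1.2, -0.4, 1.1]
finger_gap: -0.0002
t 6.7667 TCP in holder mm -20.8 -102.4 z 71.1
force holder -1.2 -0.2 1.1 tool x ang vs -ex 180.04789315472772 tz [-3.0e-04  1.2e-03 -1.0e+00]
delta units [-0.0011  0.0442  0.0014]
6.7667 [ 0.5665531  -0.16153712  0.07108057] [[-0.9852, -0.1715, -0.0003], [-0.1715, 0.9852, 0.0012], [0.0001, 0.0012, -1.0]] [-1.16804923 -0.42515121  1.05924399] -0.00018655923916867826 [-0.41  0.44 -0.2   0.93  0.   -0.59]
slot_corner 0.89 [227.7 348.6] [ 0.5551 -0.0978  0.04  ]
slot_end 0.76 [278.  342.5] [ 0.595  -0.0905  0.04  ]
knob_center 0.76 [255.  307.3] [ 0.5644 -0.1299  0.068 ]
holder 0.86 [228.7 375.7] [ 0.5692 -0.0557  0.    ]
padlock 0.82 [237. 486.] [0.5569 0.0291 0.01  ]
green z [0.02682982 0.03989424 0.04038683 0.04082267 0.04142663]
((580.470703125, -125.07490539550781), (111.95147705078125, 150.26683044433594), 9.859197616577148)
yaw 9.859212 holder [568.48475933 -56.10870361] corner [555.62924004 -98.94251919] end [595.03849983 -92.09340763]
knob pts 3183 z 94.97728883786858 circle ((561.041259765625, -142.84262084960938), 27.372915267944336)
knob in holder -22.184826293882168 -84.17845001862476 along 25.82154998137524 across -2.1848262938821676
```

View pics/w4.png

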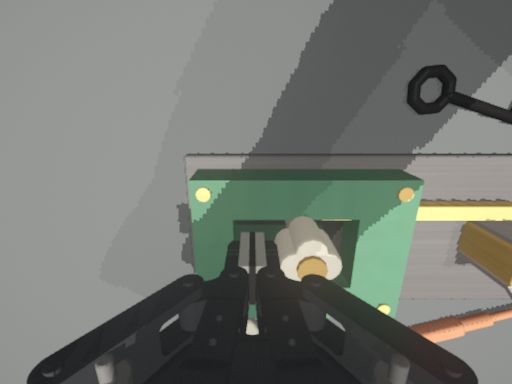

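```bash
python3 -m creep '{"hand":[0,0,0,0,0],"delta_pos":[[0,0.007,0],[0,0.007,0],[0,0.007,0],[0,0.007,0],[0,0,0]],"turn":[0,0,0,0,0]}'
python3 rel.py -20 -67 70;
python3 -m creep '{"hand":[0,0,0,0,0],"delta_pos":[[0,0.003,0],[0,0.003,0],[0,0.002,0],[0,0,0],[0,0,0]],"turn":[0,0,0,0,0]}'
python3 rel.py -20 -67 70; python3 look.py w5; python3 fit.py
```

```text
clock: 7.48
tcp_pos: [0.5628, -0.1397, 0.0711]
orientation: [-0.0, -0.086, 0.996, 0.0]
wrist_force: [-0.1, 0.1, -0.5]
finger_gap: 0.0002
t 7.4833 TCP in holder mm -20.8 -80.2 z 71.1
force holder -0.1 0.1 -0.5 tool x ang vs -ex 180.03938456194152 tz [-3.e-04  9.e-04 -1.e+00]
delta units [-0.001   0.0165  0.0014]
clock: 7.9
tcp_pos: [0.5619, -0.1346, 0.0711]
orientation: [0.0, -0.086, 0.996, 0.0]
wrist_force: [-0.4, -0.3, 0.7]
finger_gap: 0.0003
t 7.9 TCP in holder mm -20.8 -75.1 z 71.1
force holder -0.5 -0.2 0.7 tool x ang vs -ex 179.98364057226942 tz [-0.e+00  5.e-04 -1.e+00]
delta units [-0.001   0.0101  0.0014]
7.9 [ 0.56194362 -0.13460778  0.07108674] [[-0.9854, -0.1704, -0.0], [-0.1704, 0.9854, 0.0005], [-0.0, 0.0005, -1.0]] [-0.41459266 -0.30972457  0.65677282] 0.00026484448699224436 [-0.37  0.42 -0.23  0.92  0.   -0.55]
slot_corner 0.89 [229.1 309. ] [ 0.5562 -0.0971  0.04  ]
knob_center 0.92 [250.1 306.6] [ 0.5566 -0.1042  0.068 ]
padlock 0.92 [232.5 450.1] [0.5536 0.0255 0.01  ]
green z [0.02076584 0.03980314 0.04038789 0.04084821 0.04144348]
((580.2337646484375, -125.20805358886719), (112.57027435302734, 150.3488311767578), 9.830225944519043)
yaw 9.830222 holder [568.2827158  -56.23579407] corner [555.40552664 -99.06309915] end [594.81824636 -92.23392844]
knob pts 2400 z 94.95474097221049 circle ((554.77197265625, -121.82710266113281), 21.268383026123047)
knob in holder -24.510734360553045 -62.321614184039746 along 47.678385815960254 across -4.5107343605530446
```

View pics/w5.png

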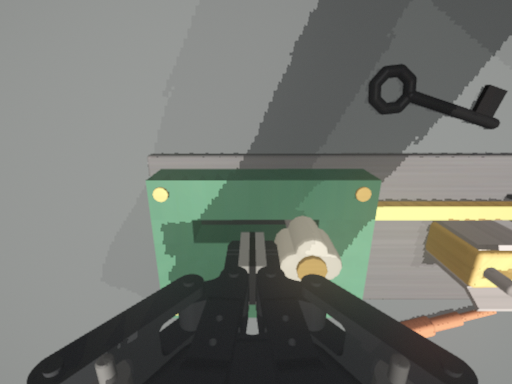

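```bash
python3 -m creep '{"hand":[0,0,0,0,0],"delta_pos":[[0,0.002,0],[0,0.002,0],[0,0,0],[0,0,0],[0,0,0]],"turn":[0,0,0,0,0]}'
python3 rel.py -20 -67 70;
python3 -m creep '{"hand":[0,0,0,0,0],"delta_pos":[[0,0.001,0],[0,0.001,0],[0,0,0],[0,0,0],[0,0,0]],"turn":[0,0,0,0,0]}'
python3 rel.py -20 -67 70; python3 look.py w6
```

```text
clock: 8.62
tcp_pos: [0.5615, -0.1317, 0.0711]
orientation: [0.0, -0.085, 0.996, 0.0]
wrist_force: [0.4, -0.9, -1.1]
finger_gap: -0.0
t 8.6167 TCP in holder mm -20.7 -72.1 z 71.1
force holder 0.2 -1.0 -1.1 tool x ang vs -ex 179.97142706255357 tz [ 1.e-04  0.e+00 -1.e+00]
delta units [-0.0009  0.0064  0.0013]
clock: 9.03
tcp_pos: [0.5612, -0.1301, 0.0711]
orientation: [0.0, -0.085, 0.996, 0.0]
wrist_force: [-0.3, -1.3, -0.0]
finger_gap: 0.0001
t 9.0333 TCP in holder mm -20.7 -70.5 z 71.1
force holder -0.5 -1.3 -0.0 tool x ang vs -ex 179.9755383686393 tz [ 0.e+00  1.e-04 -1.e+00]
delta units [-0.0009  0.0043  0.0013]
9.0333 [ 0.561208   -0.13005842  0.07107451] [[-0.9854, -0.1703, 0.0], [-0.1703, 0.9854, 0.0001], [-0.0, 0.0001, -1.0]] [-0.26038888 -1.34605679 -0.03497413] 9.02367494617957e-05 [-0.37  0.42 -0.23  0.92  0.   -0.54]
slot_corner 0.89 [225.9 300.9] [ 0.554  -0.0985  0.04  ]
slot_end 0.61 [232.  449.1] [0.5413 0.002  0.04  ]
knob_center 0.65 [253.3 305.6] [ 0.5581 -0.0997  0.068 ]
holder 0.95 [227. 340.] [ 0.5675 -0.0545  0.    ]
padlock 0.7 [231.5 448.8] [0.5522 0.0285 0.01  ]
```

```bash
for i in 1; do python3 -m creep '{"hand":[0,0,0,0,0],"delta_pos":[[0,0.001,0],[0,0,0],[0,0,0],[0,0,0],[0,0,0]],"turn":[0,0,0,0,0]}' >/dev/null; done
python3 rel.py
python3 -m creep '{"hand":[0,0,0,0,0],"delta_pos":[[0,0.001,0],[0,0,0],[0,0,0],[0,0,0],[0,0,0]],"turn":[0,0,0,0,0]}' >/dev/null
python3 rel.py
```

```text
t 9.75 TCP in holder mm -20.7 -69.7 z 71.1
force holder -0.3 -1.7 0.4 tool x ang vs -ex 179.97369019567566 tz [ 1.e-04  1.e-04 -1.e+00]
t 10.1667 TCP in holder mm -20.7 -68.8 z 71.1
force holder -0.3 -1.8 0.4 tool x ang vs -ex 179.9766263337441 tz [ 0.e+00  2.e-04 -1.e+00]
```

```bash
python3 -m creep '{"hand":[0,0,0,0,0],"delta_pos":[[0,0.001,0],[0,0,0],[0,0,0],[0,0,0],[0,0,0]],"turn":[0,0,0,0,0]}' >/dev/null
python3 rel.py
python3 -m creep '{"hand":[0,0,0,0,0],"delta_pos":[[0,0.001,0],[0,0,0],[0,0,0],[0,0,0],[0,0,0]],"turn":[0,0,0,0,0]}' >/dev/null
python3 rel.py; python3 look.py w7
python3 - <<'E'
from h import *
c=env.read_camera('side')
cv2.imwrite('pics/s7z.png',cv2.resize(c['pixels'][140:240,210:310,::-1],None,fx=5,fy=5,interpolation=cv2.INTER_CUBIC))
E
```

```text
t 10.5833 TCP in holder mm -20.7 -68.2 z 71.1
force holder -0.7 -3.5 -1.1 tool x ang vs -ex 179.96652678478304 tz [ 1.e-04 -1.e-04 -1.e+00]
t 11.0 TCP in holder mm -20.6 -67.9 z 71.2
force holder -1.2 -5.2 -0.8 tool x ang vs -ex 179.9524797066751 tz [ 4.e-04 -9.e-04 -1.e+00]
11.0 [ 0.56085283 -0.127501    0.07119898] [[-0.9855, -0.1699, 0.0004], [-0.1699, 0.9855, -0.0009], [-0.0002, -0.001, -1.0]] [-0.31459639 -5.35415096 -0.83492987] -0.0001342645096936932 [-0.36  0.42 -0.24  0.91 -0.   -0.53]
slot_corner 0.89 [227.9 298.1] [ 0.5555 -0.0975  0.04  ]
slot_end 0.63 [233.9 443.2] [0.5431 0.0011 0.04  ]
knob_center 0.75 [251.  305.1] [ 0.5563 -0.0977  0.068 ]
holder 0.94 [229.8 335.9] [ 0.5704 -0.0547  0.    ]
padlock 0.91 [233.9 443.9] [0.5546 0.028  0.01  ]
```

View pics/s7z.png

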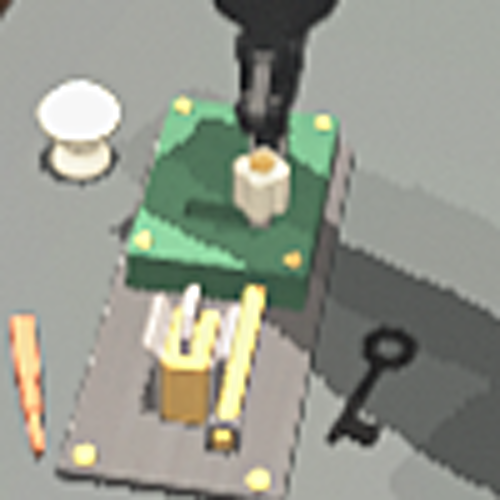

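View pics/w7.png

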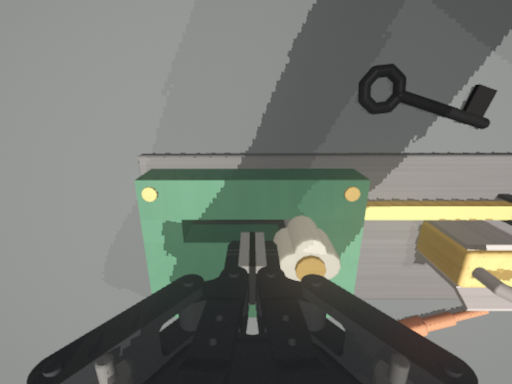

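```bash
python3 -m creep '{"hand":[0,0,0,0,0],"delta_pos":[[0,-0.01,0],[0,-0.015,0],[0.01,-0.005,0],[0.02,0,0],[0.02,0,0]],"turn":[0,0,0,0,0]}'
python3 rel.py -62 -40 71; python3 look.py w8
```

```text
clock: 11.77
tcp_pos: [0.5247, -0.158, 0.0707]
orientation: [-0.0, -0.085, 0.996, 0.001]
wrist_force: [0.5, -0.2, 0.2]
finger_gap: -0.0001
t 11.7667 TCP in holder mm -61.4 -91.7 z 70.7
force holder 0.4 -0.3 0.2 tool x ang vs -ex 179.9566956403214 tz [-2.e-04  1.e-03 -1.e+00]
delta units [ 0.0008  0.0647 -0.0003]
11.7667 [ 0.52473761 -0.15797667  0.07074065] [[-0.9854, -0.17, -0.0002], [-0.17, 0.9854, 0.001], [-0.0, 0.001, -1.0]] [ 0.48927194 -0.21952244  0.19045008] -6.279741797804963e-05 [-0.44  0.37 -0.31  0.89  0.   -0.61]
slot_corner 0.97 [280.  328.6] [ 0.5565 -0.0967  0.04  ]
knob_center 0.62 [307.1 338.2] [ 0.5557 -0.0985  0.068 ]
holder 0.83 [271.4 355.5] [ 0.5712 -0.0567  0.    ]
padlock 0.73 [275.2 462.2] [0.5531 0.0286 0.01  ]
```

View pics/w8.png

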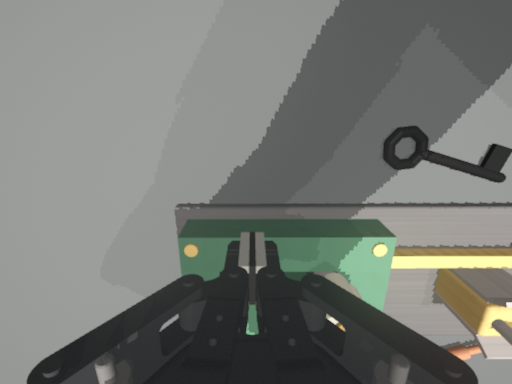

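```bash
python3 -m creep '{"hand":[0,0,0,0,0],"delta_pos":[[0,0.018,0],[0,0.02,0],[0,0.018,0],[0,0.008,0],[0,0,0]],"turn":[0,0,0,0,0]}'
python3 rel.py -62 -40 71; python3 look.py w9
```

```text
clock: 12.48
tcp_pos: [0.5162, -0.1049, 0.071]
orientation: [-0.0, -0.087, 0.996, 0.0]
wrist_force: [-0.3, 0.2, -0.3]
finger_gap: 0.0003
t 12.4833 TCP in holder mm -60.7 -37.9 z 71.0
force holder -0.2 0.2 -0.3 tool x ang vs -ex 180.13402352287832 tz [-6.e-04  6.e-04 -1.e+00]
delta units [ 0.0016 -0.0026  0.    ]
12.4833 [ 0.51622719 -0.10485172  0.07102028] [[-0.9849, -0.173, -0.0006], [-0.173, 0.9849, 0.0006], [0.0005, 0.0007, -1.0]] [-0.25430029  0.18452568 -0.32469414] 0.00030956366221649985 [-0.35  0.34 -0.36  0.87  0.   -0.53]
holder 0.58 [271.9 297.7] [ 0.5719 -0.0543  0.    ]
padlock 0.92 [274.9 398.6] [0.5532 0.0283 0.01  ]
```

View pics/w9.png

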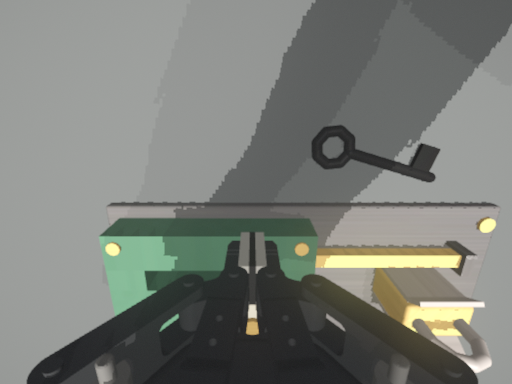

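```bash
python3 -m creep '{"hand":[0,0,0,0,0],"delta_pos":[[-0.005,0,0],[-0.005,0,0],[-0.005,0,0],[0,0,0],[0,0,0]],"turn":[0,0,0,0,0]}'
python3 rel.py
python3 -m creep '{"hand":[0,0,0,0,0],"delta_pos":[[-0.004,0,0],[-0.004,0,0],[-0.004,0,0],[0,0,0],[0,0,0]],"turn":[0,0,0,0,0]}'
python3 rel.py
python3 - <<'E'
from h import *
c=env.read_camera('side')
cv2.imwrite('pics/s10z.png',cv2.resize(c['pixels'][140:240,210:310,::-1],None,fx=5,fy=5,interpolation=cv2.INTER_CUBIC))
for k in env.pinpoint('side','knob_center')[:2]: print(k,onz(c,*k['location'],.068))
E
```

```text
clock: 13.2
tcp_pos: [0.5288, -0.105, 0.071]
orientation: [0.0, -0.086, 0.996, 0.0]
wrist_force: [-0.2, 0.6, 0.0]
finger_gap: -0.0003
t 13.2 TCP in holder mm -48.4 -40.2 z 71.0
force holder -0.1 0.6 0.0 tool x ang vs -ex 179.9816412430615 tz [ 1.e-04  1.e-04 -1.e+00]
clock: 13.62
tcp_pos: [0.5382, -0.1032, 0.071]
orientation: [0.0, -0.086, 0.996, 0.0]
wrist_force: [-0.1, -0.4, -0.6]
finger_gap: -0.0001
t 13.6167 TCP in holder mm -38.8 -40.0 z 71.0
force holder -0.2 -0.4 -0.6 tool x ang vs -ex 179.9879084925079 tz [ 2.e-04  3.e-04 -1.e+00]
{'location': [177.5, 258.9], 'score': 0.4} [ 0.56069446 -0.09125897  0.068     ]
```

View pics/s10z.png

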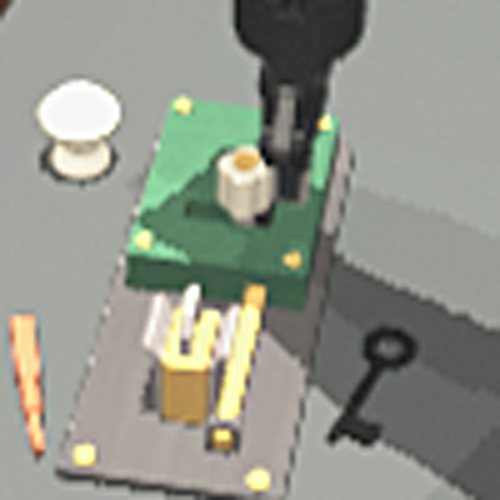

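```bash
python3 -m creep '{"hand":[0,0,0,0,0],"delta_pos":[[-0.004,0,0],[-0.004,0,0],[-0.004,0,0],[-0.004,0,0],[0,0,0]],"turn":[0,0,0,0,0]}'
python3 rel.py
python3 -m creep '{"hand":[0,0,0,0,0],"delta_pos":[[-0.003,0,0],[-0.003,0,0],[-0.003,0,0],[-0.002,0,0],[0,0,0]],"turn":[0,0,0,0,0]}'
python3 rel.py
python3 - <<'E'
from h import *
c=env.read_camera('side')
cv2.imwrite('pics/s11z.png',cv2.resize(c['pixels'][140:240,210:310,::-1],None,fx=5,fy=5,interpolation=cv2.INTER_CUBIC))
for k in env.pinpoint('side','knob_center')[:2]: print(k,onz(c,*k['location'],.068))
E
```

```text
clock: 14.13
tcp_pos: [0.5513, -0.101, 0.0711]
orientation: [0.0, -0.086, 0.996, 0.0]
wrist_force: [-0.8, -0.2, -0.1]
finger_gap: -0.0
t 14.1333 TCP in holder mm -25.5 -40.1 z 71.1
force holder -0.8 -0.0 -0.1 tool x ang vs -ex 179.99073612706673 tz [ 6.e-04  3.e-04 -1.e+00]
clock: 14.55
tcp_pos: [0.5596, -0.0995, 0.071]
orientation: [0.0, -0.086, 0.996, 0.0]
wrist_force: [-1.1, -0.2, 0.2]
finger_gap: -0.0002
t 14.55 TCP in holder mm -17.1 -40.1 z 71.0
force holder -1.1 -0.0 0.2 tool x ang vs -ex 179.98396021126567 tz [ 3.e-04  2.e-04 -1.e+00]
{'location': [173.5, 250.8], 'score': 0.56} [ 0.58989874 -0.09973243  0.068     ]
```

View pics/s11z.png

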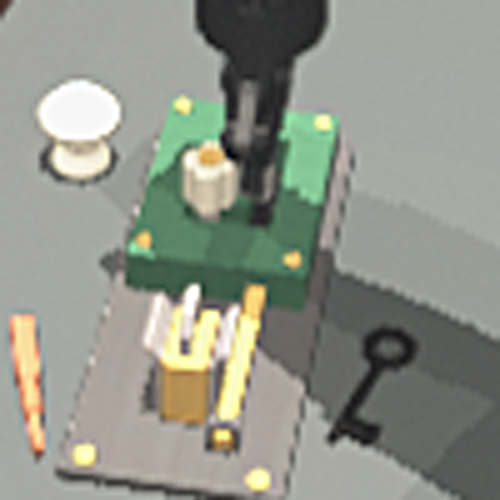

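```bash
python3 -m creep '{"hand":[0,0,0,0,0],"delta_pos":[[-0.002,0,0],[-0.002,0,0],[-0.001,0,0],[0,0,0],[0,0,0]],"turn":[0,0,0,0,0]}' >/dev/null
python3 rel.py
python3 -m creep '{"hand":[0,0,0,0,0],"delta_pos":[[-0.001,0,0],[-0.001,0,0],[-0.001,0,0],[0,0,0],[0,0,0]],"turn":[0,0,0,0,0]}' >/dev/null
python3 rel.py
python3 -m creep '{"hand":[0,0,0,0,0],"delta_pos":[[-0.001,0,0],[-0.001,0,0],[0,0,0],[0,0,0],[0,0,0]],"turn":[0,0,0,0,0]}' >/dev/null
python3 rel.py
```

```text
t 15.0667 TCP in holder mm -13.4 -40.1 z 71.1
force holder -2.0 0.4 0.7 tool x ang vs -ex 179.97700002911577 tz [ 2.e-04  1.e-04 -1.e+00]
t 15.4833 TCP in holder mm -11.0 -40.1 z 71.1
force holder -1.8 0.2 0.8 tool x ang vs -ex 179.97394371932444 tz [ 2.e-04  1.e-04 -1.e+00]
t 15.9 TCP in holder mm -9.4 -40.1 z 71.1
force holder -0.8 0.3 0.2 tool x ang vs -ex 179.97575480524398 tz [ 2.e-04  2.e-04 -1.e+00]
```

```bash
python3 -m creep '{"hand":[0,0,0,0,0],"delta_pos":[[-0.001,0,0],[-0.001,0,0],[0,0,0],[0,0,0],[0,0,0]],"turn":[0,0,0,0,0]}' >/dev/null
python3 rel.py
python3 -m creep '{"hand":[0,0,0,0,0],"delta_pos":[[-0.001,0,0],[0,0,0],[0,0,0],[0,0,0],[0,0,0]],"turn":[0,0,0,0,0]}' >/dev/null
python3 rel.py
python3 -m creep '{"hand":[0,0,0,0,0],"delta_pos":[[-0.001,0,0],[0,0,0],[0,0,0],[0,0,0],[0,0,0]],"turn":[0,0,0,0,0]}' >/dev/null
python3 rel.py
```

```text
t 16.3167 TCP in holder mm -8.4 -40.1 z 71.1
force holder -3.9 -0.7 1.7 tool x ang vs -ex 179.96498637278532 tz [-8.e-04 -0.e+00 -1.e+00]
t 16.7333 TCP in holder mm -8.1 -40.0 z 71.0
force holder -6.9 -0.8 3.6 tool x ang vs -ex 179.95717689887633 tz [-1.8e-03 -2.0e-04 -1.0e+00]
t 17.15 TCP in holder mm -8.0 -40.1 z 71.0
force holder -7.8 0.8 5.3 tool x ang vs -ex 179.9433374974865 tz [-3.e-03 -5.e-04 -1.e+00]
```

```bash
python3 -m creep '{"hand":[0,0,0,0,0],"delta_pos":[[0.005,0,0],[0.01,0,0],[0.02,0,0],[0.025,0,0],[0.01,0,-0.01]],"turn":[0,0,0,0,0]}'
python3 -m creep '{"hand":[0,0,0,0,0],"delta_pos":[[0,0,-0.03],[0,0,-0.04],[0,0,-0.04],[0,0,-0.04],[0,0,-0.03]],"turn":[0,0,0,0,0]}'
python3 -m creep '{"hand":[0,0,0,0,0],"delta_pos":[[0,0,-0.02],[0,0,0],[0,0,0],[0,0,0],[0,0,0]],"turn":[0,0,0,0,0]}'
python3 look.py w12; sed -i 's/\[.566,-.16\]/[.595,-.093]/' fit.py; python3 fit.py
python3 - <<'E'
from h import *
for n in ['scene','side']:
    c=env.read_camera(n);save(c,n+'12')
    for t,z in [('knob_center',.068),('iron_key',0),('punch',0),('door_knob',0),('driver',0),('oil',0),('lock_plug',0)]:
        for k in env.pinpoint(n,t)[:1]: print(n,t,k['score'],onz(c,*k['location'],z).round(3))
E
```

```text
clock: 17.57
tcp_pos: [0.5123, -0.1068, 0.0778]
orientation: [-0.001, -0.085, 0.996, 0.001]
wrist_force: [-0.1, -0.1, -0.2]
finger_gap: 0.0
clock: 17.98
tcp_pos: [0.5164, -0.1076, 0.227]
orientation: [0.003, -0.085, 0.996, -0.001]
wrist_force: [0.6, 0.1, 0.6]
finger_gap: 0.0002
clock: 18.4
tcp_pos: [0.5144, -0.107, 0.2378]
orientation: [-0.001, -0.085, 0.996, 0.001]
wrist_force: [-0.2, 0.8, 0.2]
finger_gap: 0.0002
18.4 [ 0.51442305 -0.10696794  0.23775913] [[-0.9854, -0.1703, -0.0018], [-0.1703, 0.9854, 0.001], [0.0017, 0.0013, -1.0]] [-0.17029802  0.78225031  0.22439027] 0.00020416964378531765 [-0.36  0.22 -0.09  1.26  0.   -0.53]
slot_corner 0.57 [199.4 255.3] [ 0.5548 -0.0964  0.04  ]
slot_end 0.78 [227.8 253.1] [ 0.5963 -0.0921  0.04  ]
knob_center 0.63 [237.4 255. ] [ 0.5954 -0.0899  0.068 ]
padlock 0.85 [206.1 336.7] [0.556  0.0243 0.01  ]
green z [0.03408279 0.04006861 0.04065588 0.0411342  0.04184056]
((580.9859619140625, -125.67242431640625), (110.97564697265625, 150.1313934326172), 9.773955345153809)
yaw 9.773967 holder [569.10263824 -56.6884613 ] corner [556.1834054  -99.50310349] end [595.60281229 -92.71263289]
knob pts 137 z 82.86465736717935 circle ((587.6552124023438, -88.7895278930664), 12.486923217773438)
knob in holder 12.833752449382132 -34.78464166896913 along 75.21535833103087 across 32.83375244938213
scene knob_center 0.53 [ 0.582 -0.095  0.068]
scene iron_key 0.49 [ 0.468 -0.027  0.   ]
scene punch 0.56 [0.667 0.03  0.   ]
scene door_knob 0.76 [ 0.699 -0.141  0.   ]
scene driver 0.54 [ 0.438 -0.473  0.   ]
scene oil 0.79 [ 0.638 -0.455  0.   ]
scene lock_plug 0.55 [0.384 0.394 0.   ]
side knob_center 0.61 [ 0.593 -0.092  0.068]
side iron_key 0.6 [ 0.457 -0.022  0.   ]
side punch 0.48 [0.652 0.033 0.   ]
side door_knob 0.56 [ 0.619 -0.152  0.   ]
side driver 0.71 [ 0.433 -0.472  0.   ]
side oil 0.43 [ 0.639 -0.449  0.   ]
side lock_plug 0.44 [0.387 0.405 0.   ]
```

View pics/w12.png

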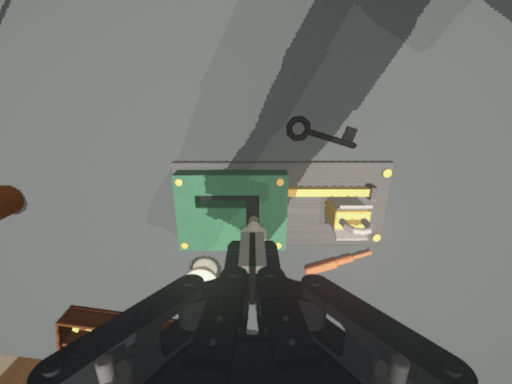

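View pics/side12.png

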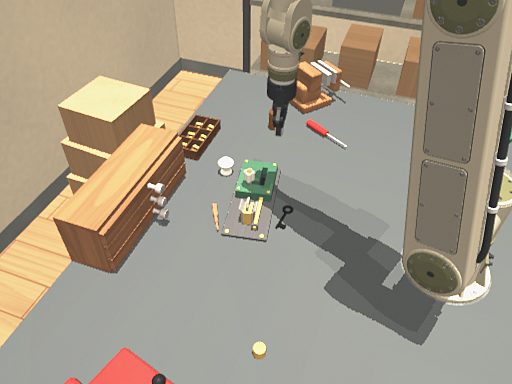

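```bash
python3 -m creep '{"hand":[0,0,0,0,0],"delta_pos":[[0,-0.03,-0.01],[0,-0.04,-0.01],[0,-0.04,0],[0,0,0],[0,0,0]],"turn":[0,0,0,0,0]}'
python3 look.py w13;  python3 fit.py
```

```text
clock: 19.92
tcp_pos: [0.5301, -0.1954, 0.2547]
orientation: [-0.0, -0.084, 0.996, 0.0]
wrist_force: [0.2, 0.1, -0.5]
finger_gap: -0.0001
19.9167 [ 0.53008225 -0.19544001  0.25469134] [[-0.9858, -0.1676, -0.0002], [-0.1676, 0.9858, 0.0003], [0.0001, 0.0004, -1.0]] [ 0.15815176  0.05273735 -0.53212368] -5.744234446530088e-05 [-0.5   0.29  0.05  1.33  0.   -0.66]
slot_corner 0.85 [193.9 318.7] [ 0.5545 -0.099   0.04  ]
slot_end 0.77 [220.3 318.1] [ 0.5935 -0.09    0.04  ]
knob_center 0.9 [232.6 325. ] [ 0.5978 -0.0862  0.068 ]
holder 0.76 [198.  337.2] [ 0.5684 -0.0564  0.    ]
padlock 0.84 [201.9 393.4] [0.5572 0.0251 0.01  ]
green z [0.03253483 0.03991109 0.04050735 0.0410372  0.0417434 ]
((580.6044311523438, -125.29811096191406), (110.50318145751953, 149.42987060546875), 9.650670051574707)
yaw 9.650675 holder [568.86957932 -56.28874207] corner [555.85824633 -99.07548261] end [595.29217196 -92.36985278]
knob pts 600 z 88.8819100018129 circle ((595.9729614257812, -93.43362426757812), 16.77451515197754)
knob in holder 20.49282278869282 -41.162843799702614 along 68.83715620029739 across 40.49282278869282
```

View pics/w13.png

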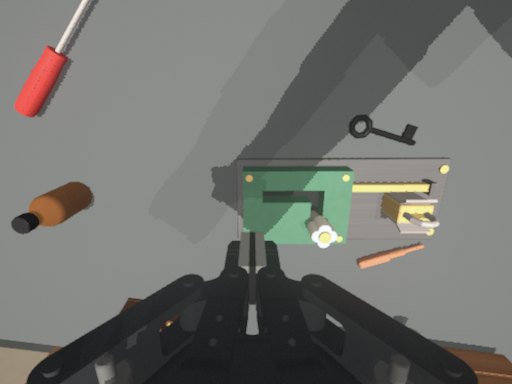

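The picture shows the knob (row 236, col 323) at the end of the short leg, at about 40 mm across and 69 mm along by the depth fit. The padlock is upright at (210, 410), and the hand is clear.

```bash
python3 -c "
from workcell import env
print(env.hand_in())"
```

```text
the job is handed in; nothing more can be done
None
```

I pushed the knob with closed fingers from its -y side to the corner, then from its -x side to the closed end of the short leg. I then backed the hand off, lifted it clear and handed the job in at about 20 s. At the end of each leg the hand stopped moving and the measured force rose; it never read more than about 9 N.

**Knob:** the last unobstructed wrist picture puts it about 40 mm across and 69 mm along. Its top measured 89 mm above the bench (87 mm is nominal), so it is down on its pin.

**Padlock:** it stands upright in its leaves.

**Other things on the bench:** they looked undisturbed, and the position estimates before and after agreed to about 1–2 cm, roughly the networks' scatter.

**Checks that disagreed:**
- **Spare door knob:** before the push, the side network put it where the lock plug is. Afterwards it placed it 8 cm from the scene camera's position. The pictures show it still in its place.
- **Slot knob, scene camera:** its network put the knob about 14 mm short in x, while the side and wrist views and the depth fit agreed on the end.
- **Slot knob, earlier fit:** one depth fit before the last read 33 mm across, because the fingers hid part of the knob.

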